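# Seat a board carrier on the kinematic inspection stage

### The arm

A 6-joint arm with a two-finger parallel gripper is mounted at the origin on the work surface. World frame = base frame: x ahead of the robot, y to its left, z up, the work surface at z = 0. Lengths are in m, angles in rad, forces in N, time in s.
With the tool pointing down it reaches from about 0.35 to 0.975 m from the base axis. Payload 4.9 kg.
Tool frame: the origin (TCP) lies on the centre line of the jaws, within the pads' length; the fingertips stand 14 mm ahead of it and the grasp point (between the pads) lies 5 mm behind it (manip.nose_length is the distance from the TCP to the fingertips, in m); z points along the fingers, y is the line along which they close (so a half turn about z gives the same grasp; the last joint's range is limited). The gripper opens to 85 mm and grips with 20 to 120 N. Pads are 22 mm wide; open, the fingers measure 114 mm over their backs; the gripper's body (76 mm by 85 mm) begins 54 mm behind the grasp point. The pads swing forward as they close: fully open they stand 13 mm farther back than shut.
Start: joints at [-1.46, 0.053, 1.613, -0, 1.476, -0.119], TCP at [0.142, -0.609, 0.245] pointing down, gripper open.
Joint ranges: [-3.01, 3.01], [-1.01, 2.22], [0.06, 2.58], [-1.02, 4.17], [0.09, 2.62], [-3.14, 3.14]. Speed limits (rad/s): [2.57, 2.57, 3.14, 3.14, 3.14, 3.14].

### API

Orientations are given as a unit quaternion [w, x, y, z].
In Python, from plant import manip, imaging gives the robot as it stands.
- The arm moves only by the tool play_rows, never from a script. Its argument "commands" is a list of rows, each a list of 6 numbers: the shift along the tool's x, y, z in mm, then the turn, a rotation vector about the tool's x, y, z in degrees. A call has 1 to 5 rows; each row shifts and turns the commanded pose from where the row before left it, along the tool's axes as they then stand; what a row does not reach is not made up. A row lasts 1/12 s, in which the tool goes at most 41.7 mm and 7.16 degrees, less where a joint would pass 70% of its speed; a pose out of reach is approached as far as the arm can. A call is refused whole if a number of a shift passes 41.7 or a number of a turn 7.16, either way. A call with a gripper value outside its range is refused whole. "hand" is the finger opening in mm, from 0 to 85.4, set as the call begins (left out, the last holds). The fingers move at their own pace and stop on an object; the grip force is fixed at half the most. Time passes only in rows, so rows that do not move let the fingers close. It gives the time, the measured TCP pose, the force, the opening and the grip force at its end, in the units of the state.
- manip.state(): the state, without advancing time (a new reading comes with each control period).
- imaging.grab_frame(name): name is "scene" or "top"; returns a dict with "image" (420x560x3 uint8, red, green, blue), "fx", "fy", "cx", "cy" (pixels), "k1" (the pictures are not rectified: a ray, as slopes to the right and down, at radius r is drawn at 1 + k1 r^2 times it, then the intrinsics apply), "R" (3x3) and "t" (3): a world point X has camera coordinates R X + t. Camera axes: x right, y down, z forward; pixel columns grow to the right and rows downward; lengths in m; the calibration is good to about 2 mm. A picture is of the moment at which its call begins. There is no depth.
- manip.job_done(): hands the job in; it is judged then, once.
The state is a dict: "time": time; "joint_pos": joint angles; "joint_vel": joint speeds; "joint_efforts": joint torques, N m; "tool_pos": TCP position; "tool_rot": TCP orientation; "contact_force": force on the tool from outside, world axes, zero at the start; "ft_torque": the same for the moment, N m; "gripper_width": opening from 0.0 (shut) to 1.0 (fully open); "grasp_force": force on a finger pad.
Only numpy, scipy, OpenCV 4.12 (cv2) and the standard library are available. Lean on these libraries where they do the work, as an engineer would, in place of code of your own. Each camera call takes 0.05 s, during which the arm holds its last target. There are 200 camera calls.

### The job

Set the board carrier on the inspection stage so that its three ball feet settle fully into the cone, groove and flat seats; the stage's table stands wound off centre, so let the feet down lightly and slide them about until you feel them drop in, never banging or pressing hard. Then swing the keeper over the carrier's edge as far as it goes, and leave the other things on the bench where they are.

Things in the scene. Friction and masses are not known exactly. Their poses are not given: they have to be found in the camera images.
- carrier: Board carrier, loose, 0.35-0.5 kg: aluminium plate with green circuit board and black terminal block on top, black bridge handle, three steel ball feet 12 mm wide below. Origin under the handle's middle at the level of the balls' undersides (it starts standing on the 2 mm mat). x from terminal block to board, y along the handle. Plate spans x -60..90, y -60..60, z 16..22 mm; parts on it reach z = 34.
- handle (a point): Middle of the carrier's handle bar, 57 mm above the carrier's origin and within 10 mm of the centre of mass in plan; same axes. Bar flat-sided, 12 mm thick (x), 72 mm long (y), 18 mm high (48 to 66 mm above the origin), on a leg at each end; grip it across its thickness.
- foot_cone (a point): Centre of the ball foot for the cone, at (-35, -45, 6) mm in the carrier's frame. Cone seat: conical hole, mouth 10.4 mm wide, sides 40 deg from its axis. Polished steel, low friction. A ball within about 2 mm of its seat slides in by itself when the carrier is let go; the weight alone keeps it home.
- foot_groove (a point): Centre of the ball foot for the groove, at (-35, 45, 6) mm in the carrier's frame. Groove seat: V groove of the same mouth width and slope as the cone, 28 mm long along the table's y, in line with the cone.
- foot_flat (a point): Centre of the ball foot for the flat seat, at (70, 0, 6) mm in the carrier's frame. Flat seat: flat-bottomed round recess 20 mm wide, 2.9 mm deep.
- stage: Inspection stage, fixed: black base 190 x 197 mm with a micrometer standing out on its +x and +y sides, a saddle and on top a dark table 170 x 177 mm with the three steel seats flush in its face. Origin on the mat, z up, x and y along the base's edges. Seated, the carrier's axes agree with these, its origin is 43.1 mm and the ball centres 49.1 mm above this origin (52.0 mm if standing on the face).
- table_centre (a point): Fixed point 46 mm above the stage's origin, level with the table's face. Were the table centred, the carrier's origin would seat on this vertical. But the table is wound off by an unmeasured -9 to 9 mm along the stage's x and another along y (not turned, rigid when pushed), and the seats with it. The seats are lapped: more than 30 N between carrier and stage harms them.
- keeper_pivot (a point): Where the keeper's pivot would be with the table centred: (20, 95, 67.5) mm from the stage's origin, at the arm's underside. The pivot shares the table's offset; with the carrier seated it is at (20, 95) mm in the carrier's frame. Arm 13 mm wide, 5 thick, reaching 54 mm from the pivot, 2.4 mm clear above a seated carrier's plate.
- keeper (a joint): Angle of the keeper arm about its vertical pivot: 0 parked, pointing along the stage's +x beside the carrier; grows clockwise seen from above to its stop at 1.57, pointing along -y over the carrier plate's edge. Stays where left; turns under 1 N. Push sideways its upright black peg, 9 mm wide (head 11), 44 mm from the pivot, top 100 mm above the stage's origin.
- brush: Bystander: brush with yellow handle, 150 mm long, lying on the mat; origin at its middle.
- screwdriver: Bystander: screwdriver with red handle, 170 mm long, lying near the robot; origin at its middle.
- pliers: Bystander: pliers with yellow grips, 155 mm long, at the right; origin at the joint.
- reel: Bystander: grey reel 60 mm across, 40 mm high, far side.
- parts_tray: Bystander: black tray of screws 100 x 140 x 22 mm, at the left.
- multimeter: Bystander: yellow hand meter 170 x 82 x 38 mm, at the left.
- fan: Bystander: black square fan 60 x 60 x 25 mm, far side.

How it is judged:
On the way, in this order (a step that is already met when the one before it is completed fails the run):
1. the carrier's three ball feet are home in their seats, with the keeper still open (z of foot_cone in the frame of stage between 0.04714 and 0.05034 m and z of foot_groove in the frame of stage between 0.04714 and 0.05034 m and z of foot_flat in the frame of stage between 0.04714 and 0.05034 m and horizontal distance between carrier and stage below 0.016 m and value of joint keeper below 0.9 rad), for 0.3 s.
2. the keeper is swung over the seated carrier (z of foot_cone in the frame of stage between 0.04714 and 0.05034 m and z of foot_groove in the frame of stage between 0.04714 and 0.05034 m and z of foot_flat in the frame of stage between 0.04714 and 0.05034 m and horizontal distance between carrier and stage below 0.016 m and value of joint keeper above 1.35 rad), for 0.2 s.
At the end, for the whole second after the job is handed in: All three ball feet are home: each ball centre within 1.2 mm above (2 mm below) its seated height of 49.1 mm over the stage's origin, the carrier's origin within 16 mm of the stage's in plan; the keeper stands at 1.35 rad or more; the carrier is still (all of step 2 and linear speed of carrier below 0.01 m/s); the robot touches nothing.
It fails at once if the carrier is banged or pressed on the stage with more than 30 N (contact force between carrier and stage above 30 N).
It fails at once if the carrier is tipped more than 0.35 rad (angle between carrier's own z axis and vertical above 0.35 rad).
It fails at once if a bystander is moved more than 20 mm (distance of any of brush, screwdriver, pliers, reel, parts_tray, multimeter, fan from where it was at the start of the episode above 0.02 m).
It also fails if it takes over 72 s, if anything falls off the work surface, if the arm or the gripper's body presses on something with over 40 N, if the wrist force passes 120 N, or if a joint passes its speed limit or range.

## Working session

There is one attempt and no reset: what is moved stays moved. The work goes in short steps, Python scripts to look and compute and a tool call to move; the robot and the scene stay as the last step left them, time stands still between calls to the robot, and variables do not carry over. Pictures are saved under pics/ and viewed, at most 10 in all, crops included, and the job is handed in when it is done.

Besides the shell and the picture viewer there is one more tool, called after "Request:" in YAML: its name, and indented under it one key for each argument. play_rows: Moves the arm, as the interface text tells. Its arguments: {"type":"object","properties":{"commands":{"type":"array","items":{"type":"array","items":{"type":"number"}}},"hand":{"type":"number"}},"required":["commands"]}

```bash
ls; mkdir -p pics; cat > h.py <<'E'
import numpy as np, cv2
from plant import manip, imaging
def ray(f,u,v):
    K=np.array([[f['fx'],0,f['cx']],[0,f['fy'],f['cy']],[0,0,1]])
    p=cv2.undistortPoints(np.array([[[u,v]]],float),K,np.array([f['k1'],0,0,0,0.]))[0,0]
    R=np.array(f['R']);t=np.array(f['t'])
    return -R.T@t, R.T@np.array([p[0],p[1],1])
def onz(f,u,v,z):
    o,d=ray(f,u,v); return o+d*(z-o[2])/d[2]
def proj(f,X):
    K=np.array([[f['fx'],0,f['cx']],[0,f['fy'],f['cy']],[0,0,1]])
    R=np.array(f['R']);t=np.array(f['t'])
    return cv2.projectPoints(np.array(X,float).reshape(-1,3),cv2.Rodrigues(R)[0],t,K,np.array([f['k1'],0,0,0,0.]))[0][:,0]
E
python3 - <<'E'
from h import *
for n in("scene","top"):
    f=imaging.grab_frame(n); cv2.imwrite(f'pics/{n}0.png',f['image'][:,:,::-1]); np.save(f'{n}0.npy',f,allow_pickle=True)
    print(n,-np.array(f['R']).T@f['t'],f['fx'],f['k1'])
s=manip.state();print(s)
E
```

```text
pics
scene [1.57946618 0.93221284 1.02552449] 511.2564848927193 0.06243285686795079
top [0.46002299 0.01886067 1.22595686] 402.1797592937992 0.04119420103646121
{'time': 0.1, 'joint_pos': array([-1.45999682e+00,  5.33127096e-02,  1.61421277e+00,  1.04817233e-05,
        1.47601725e+00, -1.18987904e-01]), 'joint_vel': array([ 0.0002754 , -0.0014046 , -0.00342998,  0.00062347,  0.00087529,
        0.00162657]), 'joint_efforts': array([ 4.81812572e-05, -3.94905567e+01, -3.71363282e+01, -1.72828254e-04,
        3.92266302e-03,  1.04155635e-05]), 'tool_pos': array([ 0.14230414, -0.60800371,  0.24413888]), 'tool_rot': array([-9.75009380e-04,  9.93406561e-01,  1.14640545e-01,  9.20879933e-06]), 'contact_force': array([-0.26369976, -0.70209776,  0.57210623]), 'ft_torque': array([0.04391807, 0.00615645, 0.00998759]), 'grasp_force': 0.0, 'gripper_width': 0.9983056099685913}
```

View pics/top0.png

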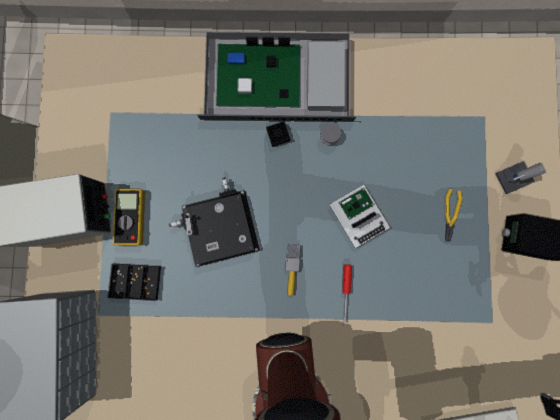

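View pics/scene0.png

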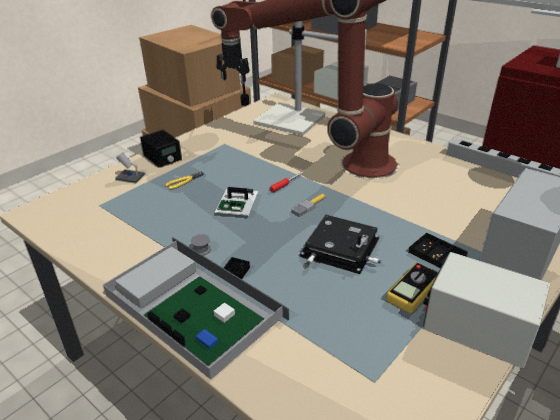

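```bash
python3 - <<'E'
from h import *
i=cv2.imread('pics/top0.png')
a=cv2.resize(i[175:275,165:265],None,fx=5,fy=5,interpolation=cv2.INTER_CUBIC)
b=cv2.resize(i[180:250,325:395],None,fx=4.2,fy=4.2,interpolation=cv2.INTER_CUBIC)
c=np.zeros((500,800,3),np.uint8);c[:,:500]=cv2.convertScaleAbs(a,alpha=1.7);c[:294,502:796]=b
cv2.imwrite('pics/crop1.png',c)
j=cv2.imread('pics/scene0.png')
a=cv2.resize(j[205:275,290:390],None,fx=5,fy=5,interpolation=cv2.INTER_CUBIC)
b=cv2.resize(j[180:225,208:268],None,fx=5,fy=5,interpolation=cv2.INTER_CUBIC)
c=np.zeros((350,800,3),np.uint8);c[:,:500]=cv2.convertScaleAbs(a,alpha=1.7);c[:225,500:800]=b
cv2.imwrite('pics/crop2.png',c)
E
```

```text
(no output)
```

View pics/crop1.png

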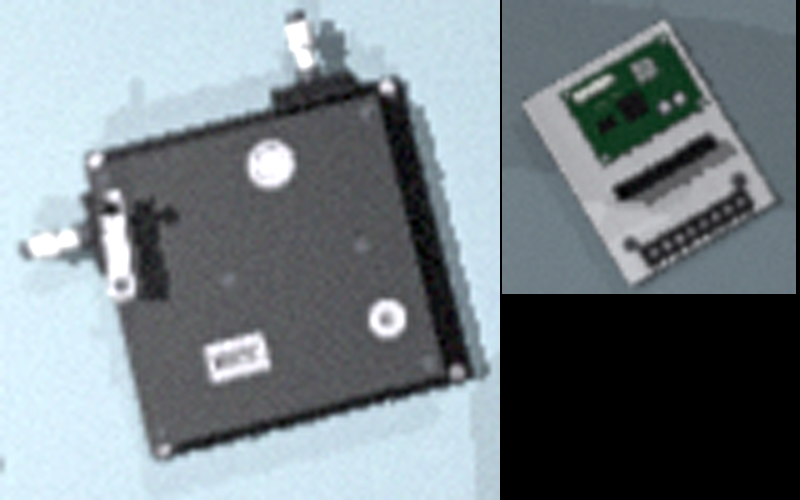

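View pics/crop2.png

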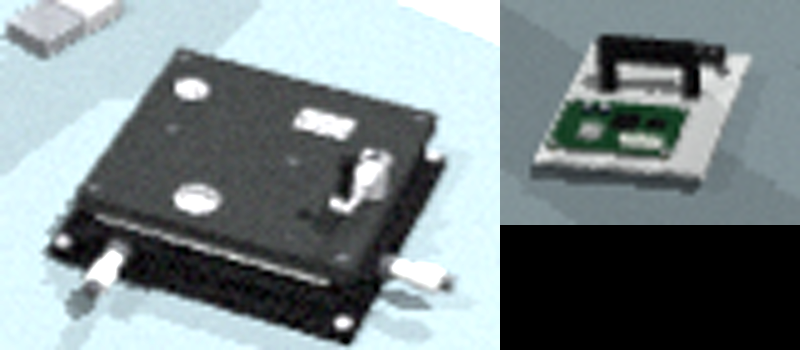

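```bash
cat > m.py <<'E'
from h import *
f=np.load('top0.npy',allow_pickle=True).item(); g=np.load('scene0.npy',allow_pickle=True).item()
im=f['image'].astype(int); S=4
def up(im,x0,y0,x1,y1):
    return cv2.resize(im[y0:y1,x0:x1].astype(np.float32),None,fx=S,fy=S,interpolation=cv2.INTER_LINEAR)
def full(p,x0,y0): return (np.array(p)+.5)/S-.5+[x0,y0]
def cent(f,u,v,r,z,thr):
    im=f['image'].astype(float).mean(2); y0,x0=int(v)-r,int(u)-r
    w=np.clip(im[y0:y0+2*r+1,x0:x0+2*r+1]-thr,0,45)
    yy,xx=np.mgrid[y0:y0+2*r+1,x0:x0+2*r+1]
    p=[(w*xx).sum()/w.sum(),(w*yy).sum()/w.sum()]
    return p,onz(f,*p,z)
if __name__=='__main__':
    # seats
    T={}
    for n,u,v,us,vs in(('cone',165+387/5,175+319/5,290+191/5,205+90/5),('groove',165+237/5,175+357/5,290+326/5,205+123/5),('flat',165+270/5,175+163/5,290+197/5,205+199/5)):
        p,X=cent(f,u,v,6,.048,70); q,Y=cent(g,us,vs,6,.048,70)
        T[n]=X; print(n,np.round(p,2),X.round(4),'scene',np.round(q,2),Y.round(4))
    L=np.array([[-.035,-.045],[-.035,.045],[.07,0]])
    W=np.array([T[k][:2] for k in('cone','groove','flat')])
    A,_=cv2.estimateAffinePartial2D(L,W)
    def rigid(L,W):
        lc,wc=L.mean(0),W.mean(0);a=L-lc;b=W-wc
        th=np.arctan2((a[:,0]*b[:,1]-a[:,1]*b[:,0]).sum(),(a*b).sum())
        R=np.array([[np.cos(th),-np.sin(th)],[np.sin(th),np.cos(th)]]);return th,wc-R@lc,R,(W-(L@R.T+wc-R@lc))
    th,o,R,res=rigid(L,W);print('seat frame yaw',np.degrees(th),'origin',o.round(4),'res',res.round(4).tolist())
    # base corner screws (sight check)
    # carrier plate
    x0,y0,x1,y1=322,176,398,252
    c=up(im,x0,y0,x1,y1); d=c[:,:,2]-c[:,:,0] # mat bluish
    gray=c.mean(2); m=((gray>125)&(d<22)).astype(np.uint8)
    m=cv2.morphologyEx(m,cv2.MORPH_OPEN,np.ones((5,5)))
    cs,_=cv2.findContours(m,cv2.RETR_EXTERNAL,cv2.CHAIN_APPROX_NONE);k=max(cs,key=cv2.contourArea)
    r=cv2.minAreaRect(k); P=np.array([onz(f,*full(q,x0,y0),.024)[:2] for q in cv2.boxPoints(r)])
    print('plate',r,P.round(4).tolist(),np.linalg.norm(np.roll(P,-1,0)-P,axis=1)); ctr=P.mean(0)
    e=max([P[1]-P[0],P[2]-P[1]],key=np.linalg.norm); e=e/np.linalg.norm(e); e=e if e[0]>0 else -e
    print('yaw',np.degrees(np.arctan2(e[1],e[0])),'origin',ctr-.015*e)
    m=(gray<60).astype(np.uint8); n,lab,st,ce=cv2.connectedComponentsWithStats(m)
    for i in range(1,n):
        if st[i,4]>60:
            pts=np.argwhere(lab==i)[:,::-1].astype(np.float32); r=cv2.minAreaRect(pts); p=full(r[0],x0,y0); print(st[i,4],r,p,onz(f,*p,.068))
    v=cv2.cvtColor(np.clip(c,0,255).astype(np.uint8),cv2.COLOR_RGB2BGR);cv2.drawContours(v,[k],-1,(0,0,255),1);cv2.imwrite('pics/c.png',v)
E
python3 m.py
```

```text
cone [242.02 238.23] [0.4813 0.1546 0.048 ] scene [327.24 221.88] [0.4806 0.1495 0.048 ]
groove [212.03 246.03] [0.4574 0.2414 0.048 ] scene [354.63 229.07] [0.4563 0.2393 0.048 ]
flat [218.68 207.4 ] [0.5708 0.2257 0.048 ] scene [328.9  244.39] [0.571  0.2236 0.048 ]
seat frame yaw 15.323817436730193 origin [0.5032 0.2072] res [[0.0, 0.0], [-0.0001, 0.0], [0.0001, -0.0]]
plate ((149.9409637451172, 159.82083129882812), (206.0256805419922, 164.08399963378906), 59.237281799316406) [[0.5882, -0.0991], [0.6531, -0.2046], [0.5212, -0.2817], [0.4575, -0.1774]] [0.12390531 0.15277362 0.12225979 0.15227777]
yaw 30.303215008618643 origin [ 0.54207112 -0.19828925]
6600 ((137.61868286132812, 110.81623077392578), (76.38766479492188, 113.01617431640625), 59.4207763671875) [356.02967072 203.32905769] [ 0.58638134 -0.17457509  0.068     ]
1482 ((168.43099975585938, 176.15594482421875), (16.42512321472168, 104.80732727050781), 59.89869689941406) [363.73274994 219.66398621] [ 0.53950657 -0.19643446  0.068     ]
1067 ((207.90884399414062, 227.2539825439453), (22.79532241821289, 87.98296356201172), 56.86438751220703) [373.602211   232.43849564] [ 0.50334418 -0.22428508  0.068     ]
251 ((157.96995544433594, 255.826171875), (17.360727310180664, 20.963897705078125), 58.392494201660156) [361.11748886 239.58154297] [ 0.48239949 -0.18866534  0.068     ]
```

Request:
play_rows:
  commands:
    - [0, 0, 0, 0, 0, -7.14]
    - [0, 0, 0, 0, 0, -7.14]
    - [0, 0, 0, 0, 0, -7.14]
    - [0, 0, 0, 0, 0, -7.14]
    - [0, 0, 0, 0, 0, -7.14]
  hand: 60

```text
time: 0.52
tool_pos: [0.1423, -0.6082, 0.2445]
tool_rot: [-0.001, 0.909, 0.416, 0.0]
contact_force: [0.4, -0.3, -1.0]
gripper_width: 0.701
grasp_force: 0.0
```

Request:
play_rows:
  commands:
    - [0, 0, 0, 0, 0, -7.14]
    - [0, 0, 0, 0, 0, -7.14]
    - [0, 0, 0, 0, 0, -7.14]
    - [0, 0, 0, 0, 0, -7.14]
    - [0, 0, 0, 0, 0, -7.14]

```text
time: 0.93
tool_pos: [0.1423, -0.6082, 0.2445]
tool_rot: [-0.001, 0.738, 0.675, 0.0]
contact_force: [0.4, -0.3, 0.1]
gripper_width: 0.702
grasp_force: 0.0
```

Request:
play_rows:
  commands:
    - [0, 0, 0, 0, 0, -7.14]
    - [0, 0, 0, 0, 0, -7.14]
    - [0, 0, 0, 0, 0, -7.14]
    - [0, 0, 0, 0, 0, -7.14]
    - [0, 0, 0, 0, 0, -7.14]

```text
time: 1.35
tool_pos: [0.1423, -0.6082, 0.2445]
tool_rot: [-0.0, 0.495, 0.869, 0.001]
contact_force: [0.1, 0.7, 0.6]
gripper_width: 0.703
grasp_force: 0.0
```

```bash
cat > to.py <<'E'
from h import *; import sys
from scipy.spatial.transform import Rotation as Ro
s=manip.state(); q=s['tool_rot']; R=Ro.from_quat([q[1],q[2],q[3],q[0]]).as_matrix()
yaw=np.degrees(np.arctan2(R[1,0],R[0,0])); a=np.radians(yaw)
print('t',s['time'],'pos',s['tool_pos'].round(4),'yaw',yaw.round(2),'zaxis',R[:,2].round(4),'F',s['contact_force'].round(2),'w',s['gripper_width'],'g',s['grasp_force'])
if len(sys.argv)>3:
    d=(np.array([float(v) for v in sys.argv[1:4]])-s['tool_pos'])*1000
    print('tool shift mm',(R.T@d).round(1))
if len(sys.argv)>4: print('turn z',yaw-float(sys.argv[4]))
E
python3 to.py 0.5405 -0.197 0.244 120.3
```

```text
t 1.35 pos [ 0.1423 -0.6082  0.2445] yaw 120.62 zaxis [-1.0e-04  1.2e-03 -1.0e+00] F [0.1  0.74 0.59] w 0.7026178837967647 g 0.0
tool shift mm [151.  552.1   1. ]
turn z 0.32079048823506184
```

Request:
play_rows:
  commands:
    - [10, 36.8, 0, 0, 0, 0.3]
    - [10, 36.8, 0, 0, 0, 0]
    - [10, 36.8, 0, 0, 0, 0]
    - [10, 36.8, 0, 0, 0, 0]
    - [10, 36.8, 0, 0, 0, 0]

```text
time: 1.77
tool_pos: [0.2774, -0.4715, 0.2447]
tool_rot: [-0.0, 0.501, 0.866, 0.0]
contact_force: [1.2, 0.5, 0.8]
gripper_width: 0.701
grasp_force: 0.0
```

Request:
play_rows:
  commands:
    - [10, 36.8, 5, 0, 0, 0]
    - [10, 36.8, 5, 0, 0, 0]
    - [10, 36.8, 5, 0, 0, 0]
    - [10, 36.8, 5, 0, 0, 0]
    - [10, 36.8, 5, 0, 0, 0]

```text
time: 2.18
tool_pos: [0.4119, -0.3362, 0.2197]
tool_rot: [-0.0, 0.5, 0.866, 0.0]
contact_force: [0.1, -1.3, -0.4]
gripper_width: 0.701
grasp_force: 0.0
```

Request:
play_rows:
  commands:
    - [10, 36.8, 15, 0, 0, 0]
    - [10, 36.8, 15, 0, 0, 0]
    - [10, 36.8, 10, 0, 0, 0]
    - [10, 36.8, 10, 0, 0, 0]
    - [10, 36.8, 10, 0, 0, 0]

```text
time: 2.6
tool_pos: [0.5462, -0.2009, 0.1592]
tool_rot: [-0.0, 0.5, 0.866, -0.0]
contact_force: [0.0, -0.6, 0.2]
gripper_width: 0.699
grasp_force: 0.0
```

Request:
play_rows:
  commands:
    - [0, 0, 0, 0, 0, 0]
    - [0, 0, 0, 0, 0, 0]

```text
time: 2.77
tool_pos: [0.5456, -0.2007, 0.1586]
tool_rot: [-0.002, 0.499, 0.867, -0.0]
contact_force: [-0.4, 0.4, 0.3]
gripper_width: 0.704
grasp_force: 0.0
```

```bash
python3 to.py 0.5405 -0.197 0.056 120.3
```

```text
t 2.7667 pos [ 0.5456 -0.2007  0.1586] yaw 120.17 zaxis [-0.0028  0.0012 -1.    ] F [-0.37  0.42  0.27] w 0.704470259797719 g 0.0
tool shift mm [  5.6  -2.4 102.7]
turn z -0.12971776379373523
```

Request:
play_rows:
  commands:
    - [5.6, -2.4, 20, 0, 0, 0]
    - [0, 0, 22, 0, 0, 0]
    - [0, 0, 22, 0, 0, 0]
    - [0, 0, 20, 0, 0, 0]
    - [0, 0, 12, 0, 0, 0]

```text
time: 3.18
tool_pos: [0.5387, -0.1995, 0.0621]
tool_rot: [-0.002, 0.501, 0.865, -0.0]
contact_force: [0.3, -0.3, -0.4]
gripper_width: 0.698
grasp_force: 0.0
```

Request:
play_rows:
  commands:
    - [0, 0, 5, 0, 0, 0]
    - [0, 0, 0, 0, 0, 0]
    - [0, 0, 0, 0, 0, 0]

```text
time: 3.43
tool_pos: [0.541, -0.1998, 0.0602]
tool_rot: [0.001, 0.501, 0.866, 0.0]
contact_force: [0.6, 0.1, -0.2]
gripper_width: 0.702
grasp_force: 0.0
```

Request:
play_rows:
  commands:
    - [0, 0, 0, 0, 0, 0]
    - [0, 0, 0, 0, 0, 0]
    - [0, 0, 0, 0, 0, 0]
    - [0, 0, 0, 0, 0, 0]
    - [0, 0, 0, 0, 0, 0]
  hand: 25

```text
time: 3.85
tool_pos: [0.5409, -0.1991, 0.0598]
tool_rot: [0.0, 0.5, 0.866, 0.0]
contact_force: [0.7, -0.2, -0.4]
gripper_width: 0.294
grasp_force: 0.0
```

```bash
python3 to.py 0.5405 -0.197 0.056 120.3;  python3 - <<'E'
from h import *
for n in ['top']:
    i=imaging.grab_frame(n)['image'][:,:,::-1]
    cv2.imwrite('pics/g1.png',cv2.resize(i[170:260,310:400],None,fx=6,fy=6,interpolation=cv2.INTER_CUBIC))
E
```

```text
t 3.85 pos [ 0.5409 -0.1991  0.0598] yaw 119.97 zaxis [ 7.e-04 -4.e-04 -1.e+00] F [ 0.65 -0.2  -0.38] w 0.2943245544514901 g 0.0
tool shift mm [2.1 0.7 3.8]
turn z -0.32566992393205396
```

View pics/g1.png

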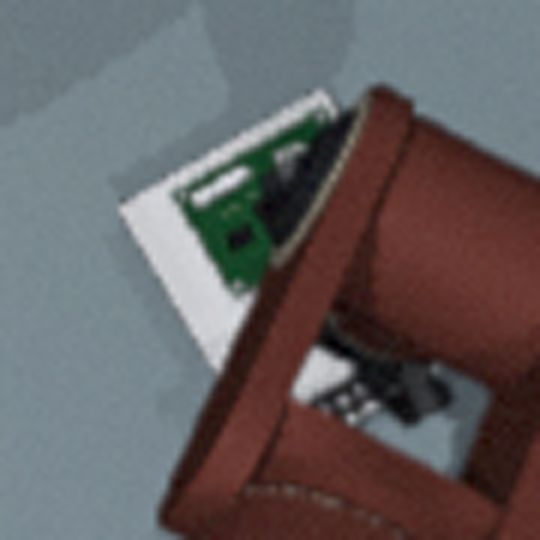

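Request:
play_rows:
  commands:
    - [2, 0.5, 3, 0, 0, 0]
    - [0, 0, 0, 0, 0, 0]
    - [0, 0, 0, 0, 0, 0]
    - [0, 0, 0, 0, 0, 0]

```text
time: 4.23
tool_pos: [0.5399, -0.197, 0.0561]
tool_rot: [-0.0, 0.5, 0.866, -0.0]
contact_force: [-0.1, 0.2, -0.2]
gripper_width: 0.291
grasp_force: 0.0
```

Request:
play_rows:
  commands:
    - [0, 0, 0, 0, 0, 0]
    - [0, 0, 0, 0, 0, 0]
    - [0, 0, 0, 0, 0, 0]
    - [0, 0, 0, 0, 0, 0]
    - [0, 0, 0, 0, 0, 0]
  hand: 0

```text
time: 4.65
tool_pos: [0.5402, -0.1972, 0.0565]
tool_rot: [0.0, 0.5, 0.866, -0.0]
contact_force: [0.7, -0.1, 0.2]
gripper_width: 0.126
grasp_force: 59.6
```

Request:
play_rows:
  commands:
    - [0, 0, 0, 0, 0, 0]
    - [0, 0, 0, 0, 0, 0]
    - [0, 0, 0, 0, 0, 0]

```text
time: 4.9
tool_pos: [0.5402, -0.1972, 0.0564]
tool_rot: [0.0, 0.5, 0.866, 0.0]
contact_force: [-0.4, -0.7, 1.0]
gripper_width: 0.129
grasp_force: 59.6
```

```bash
python3 to.py
```

```text
t 4.9 pos [ 0.5402 -0.1972  0.0564] yaw 119.97 zaxis [ 3.e-04 -1.e-04 -1.e+00] F [-0.41 -0.69  1.04] w 0.1287262828271869 g 59.59029793739319
```

Request:
play_rows:
  commands:
    - [0, 0, -5, 0, 0, 0]
    - [0, 0, -15, 0, 0, 0]
    - [0, 0, -30, 0, 0, 0]
    - [0, 0, -35, 0, 0, 0]
    - [0, 0, -35, 0, 0, 4.9]

```text
time: 5.32
tool_pos: [0.5384, -0.1962, 0.1753]
tool_rot: [-0.003, 0.537, 0.843, -0.0]
contact_force: [0.3, -0.8, -3.7]
gripper_width: 0.128
grasp_force: 59.1
```

Request:
play_rows:
  commands:
    - [0, 0, 0, 0, 0, 4.9]
    - [0, 0, 0, 0, 0, 4.87]
    - [0, 0, 0, 0, 0, 0]
    - [0, 0, 0, 0, 0, 0]

```text
time: 5.65
tool_pos: [0.5391, -0.1966, 0.175]
tool_rot: [-0.001, 0.606, 0.796, -0.0]
contact_force: [0.0, 0.1, -5.3]
gripper_width: 0.129
grasp_force: 58.9
```

```bash
python3 to.py 0.5032 0.2072 0.176 105.3
```

```text
t 5.65 pos [ 0.5391 -0.1966  0.175 ] yaw 105.42 zaxis [-0.0024  0.0013 -1.    ] F [ 0.03  0.08 -5.32] w 0.12928806908630508 g 58.92011761665344
tool shift mm [398.8  72.8  -0.4]
turn z 0.1230853834004364
```

Request:
play_rows:
  commands:
    - [15, 3, 0, 0, 0, 0.12]
    - [30, 5, 0, 0, 0, 0]
    - [38, 7, 0, 0, 0, 0]
    - [38, 7, 0, 0, 0, 0]
    - [38, 7, 0, 0, 0, 0]

```text
time: 6.07
tool_pos: [0.5251, -0.0346, 0.1748]
tool_rot: [-0.001, 0.607, 0.795, -0.001]
contact_force: [0.2, -0.4, -3.2]
gripper_width: 0.129
grasp_force: 59.0
```

Request:
play_rows:
  commands:
    - [38, 7, 0, 0, 0, 0]
    - [38, 7, 0, 0, 0, 0]
    - [38, 7, 0, 0, 0, 0]
    - [38, 7, 0, 0, 0, 0]
    - [38, 7, 0, 0, 0, 0]

```text
time: 6.48
tool_pos: [0.509, 0.1582, 0.175]
tool_rot: [-0.001, 0.607, 0.795, -0.001]
contact_force: [1.7, -0.9, -4.7]
gripper_width: 0.127
grasp_force: 59.0
```

Request:
play_rows:
  commands:
    - [30, 5, 0, 0, 0, 0]
    - [15, 3, 0, 0, 0, 0]
    - [4.8, 1, 0, 0, 0, 0]
    - [0, 0, 0, 0, 0, 0]
    - [0, 0, 0, 0, 0, 0]

```text
time: 6.9
tool_pos: [0.5056, 0.2063, 0.1753]
tool_rot: [-0.0, 0.607, 0.795, -0.001]
contact_force: [-1.1, 0.7, -4.9]
gripper_width: 0.13
grasp_force: 59.0
```

```bash
python3 to.py 0.5032 0.2072 0.112 105.3; python3 - <<'E'
from h import *
i=imaging.grab_frame('top')['image'][:,:,::-1];cv2.imwrite('pics/t2.png',i)
j=imaging.grab_frame('scene')['image'][:,:,::-1];cv2.imwrite('pics/s2.png',j)
a=cv2.resize(i[170:280,160:270],None,fx=3.6,fy=3.6,interpolation=cv2.INTER_CUBIC)
b=cv2.resize(j[170:280,280:390],None,fx=3.6,fy=3.6,interpolation=cv2.INTER_CUBIC)
cv2.imwrite('pics/g2.png',np.hstack([a,b]))
E
```

```text
t 6.9 pos [0.5056 0.2063 0.1753] yaw 105.23 zaxis [-0.0017 -0.0012 -1.    ] F [-1.12  0.7  -4.93] w 0.13002554779086237 g 59.01289880275726
tool shift mm [ 1.6 -2.  63.4]
turn z -0.06563903046730957
```

View pics/g2.png

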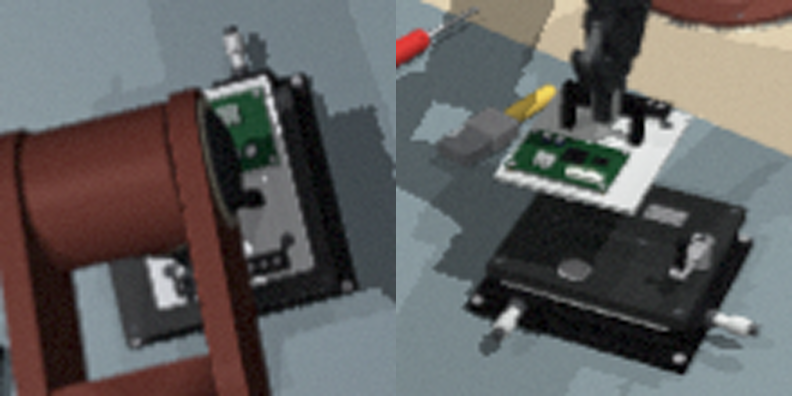

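Request:
play_rows:
  commands:
    - [1.6, -2, 15, 0, 0, 0]
    - [0, 0, 25, 0, 0, 0]
    - [0, 0, 20, 0, 0, 0]
    - [0, 0, 7, 0, 0, 0]
    - [0, 0, 0, 0, 0, 0]

```text
time: 7.42
tool_pos: [0.5021, 0.2064, 0.1066]
tool_rot: [-0.002, 0.608, 0.794, -0.002]
contact_force: [-0.7, -0.3, -4.2]
gripper_width: 0.126
grasp_force: 59.0
```

Request:
play_rows:
  commands:
    - [0, 0, 0, 0, 0, 0]
    - [0, 0, 0, 0, 0, 0]
    - [0, 0, 0, 0, 0, 0]

```text
time: 7.67
tool_pos: [0.5051, 0.2081, 0.1113]
tool_rot: [0.001, 0.608, 0.794, 0.001]
contact_force: [-0.2, 0.4, -4.2]
gripper_width: 0.126
grasp_force: 59.0
```

```bash
python3 to.py 0.5032 0.2072 0.104 105.3
```

```text
t 7.6667 pos [0.5051 0.2081 0.1113] yaw 105.16 zaxis [ 3.3e-03  8.0e-04 -1.0e+00] F [-0.24  0.36 -4.19] w 0.12552656659208222 g 58.98895740509033
tool shift mm [-0.3 -2.1  7.3]
turn z -0.13855875778136806
```

Request:
play_rows:
  commands:
    - [0, 0, 0, 0, 0, 0]
    - [0, 0, 0, 0, 0, 0]
    - [0, 0, 0, 0, 0, 0]
    - [0, 0, 0, 0, 0, 0]
    - [0, 0, 0, 0, 0, 0]

```text
time: 8.08
tool_pos: [0.5037, 0.208, 0.1094]
tool_rot: [0.0, 0.607, 0.794, 0.0]
contact_force: [0.7, -0.0, -3.7]
gripper_width: 0.126
grasp_force: 59.0
```

Request:
play_rows:
  commands:
    - [0, 0, 0, 0, 0, 0]

```text
time: 8.17
tool_pos: [0.5037, 0.2079, 0.1093]
tool_rot: [0.0, 0.608, 0.794, -0.0]
contact_force: [0.0, 0.5, -4.4]
gripper_width: 0.128
grasp_force: 59.0
```

Request:
play_rows:
  commands:
    - [0, 0, 0, 0, 0, 0]

```text
time: 8.25
tool_pos: [0.5037, 0.2079, 0.1092]
tool_rot: [-0.0, 0.608, 0.794, -0.0]
contact_force: [0.7, 0.4, -3.2]
gripper_width: 0.128
grasp_force: 59.0
```

```bash
python3 to.py 0.5032 0.2072 0.104 105.3
```

```text
t 8.25 pos [0.5037 0.2079 0.1092] yaw 105.18 zaxis [-1.e-04 -0.e+00 -1.e+00] F [ 0.71  0.42 -3.25] w 0.12830970156536403 g 58.98778259754181
tool shift mm [-0.6 -0.6  5.2]
turn z -0.1210004781426619
```

Request:
play_rows:
  commands:
    - [-0.6, -0.6, 1, 0, 0, -0.12]
    - [0, 0, 1, 0, 0, 0]
    - [0, 0, 1, 0, 0, 0]
    - [0, 0, 1, 0, 0, 0]
    - [0, 0, 1, 0, 0, 0]

```text
time: 8.67
tool_pos: [0.5032, 0.2071, 0.1041]
tool_rot: [-0.0, 0.607, 0.795, -0.0]
contact_force: [-0.2, 0.1, -4.2]
gripper_width: 0.129
grasp_force: 59.0
```

Request:
play_rows:
  commands:
    - [0, 0, 0, 0, 0, 0]
    - [0, 0, 0, 0, 0, 0]
    - [0, 0, 0, 0, 0, 0]
    - [0, 0, 0, 0, 0, 0]
    - [0, 0, 0, 0, 0, 0]

```text
time: 9.08
tool_pos: [0.5034, 0.2072, 0.1044]
tool_rot: [0.0, 0.607, 0.795, 0.0]
contact_force: [-0.2, 0.2, -4.3]
gripper_width: 0.129
grasp_force: 59.0
```

Request:
play_rows:
  commands:
    - [0, 0, 0.5, 0, 0, 0]
    - [0, 0, 0, 0, 0, 0]
    - [0, 0, 0.5, 0, 0, 0]
    - [0, 0, 0, 0, 0, 0]
    - [0, 0, 0, 0, 0, 0]

```text
time: 9.5
tool_pos: [0.5033, 0.2072, 0.1033]
tool_rot: [-0.0, 0.607, 0.795, -0.0]
contact_force: [0.0, 0.3, -4.2]
gripper_width: 0.124
grasp_force: 59.0
```

```bash
python3 to.py 0.5032 0.2072 0.1024 105.3
```

```text
t 9.5 pos [0.5033 0.2072 0.1033] yaw 105.29 zaxis [-1.e-04 -0.e+00 -1.e+00] F [ 0.    0.33 -4.19] w 0.12432399399789042 g 58.98662745952606
tool shift mm [ 0.1 -0.1  0.9]
turn z -0.006243473398967581
```

Request:
play_rows:
  commands:
    - [0, 0, 0.6, 0, 0, 0]
    - [0, 0, 0, 0, 0, 0]
    - [0, 0, 0, 0, 0, 0]

```text
time: 9.75
tool_pos: [0.5033, 0.2072, 0.1026]
tool_rot: [-0.0, 0.607, 0.795, -0.0]
contact_force: [-0.3, 0.5, -5.5]
gripper_width: 0.129
grasp_force: 59.0
```

Request:
play_rows:
  commands:
    - [0, 0, 0.4, 0, 0, 0]
    - [0, 0, 0, 0, 0, 0]
    - [0, 0, 0, 0, 0, 0]

```text
time: 10.0
tool_pos: [0.5033, 0.2072, 0.1023]
tool_rot: [-0.0, 0.607, 0.795, -0.0]
contact_force: [0.0, -0.3, -4.2]
gripper_width: 0.13
grasp_force: 59.0
```

Request:
play_rows:
  commands:
    - [0, 0, 0.3, 0, 0, 0]
    - [0, 0, 0, 0, 0, 0]
    - [0, 0, 0, 0, 0, 0]

```text
time: 10.25
tool_pos: [0.5033, 0.2072, 0.102]
tool_rot: [-0.0, 0.607, 0.795, 0.0]
contact_force: [0.3, -0.8, -4.6]
gripper_width: 0.125
grasp_force: 59.0
```

Still free; keep easing down.

Request:
play_rows:
  commands:
    - [0, 0, 0.3, 0, 0, 0]
    - [0, 0, 0, 0, 0, 0]
    - [0, 0, 0, 0, 0, 0]

```text
time: 10.5
tool_pos: [0.5034, 0.2072, 0.1018]
tool_rot: [0.0, 0.607, 0.795, 0.0]
contact_force: [0.5, 0.3, -3.3]
gripper_width: 0.128
grasp_force: 59.1
```

Request:
play_rows:
  commands:
    - [0, 0, 0.3, 0, 0, 0]
    - [0, 0, 0, 0, 0, 0]
    - [0, 0, 0, 0, 0, 0]

```text
time: 10.75
tool_pos: [0.5034, 0.2072, 0.1016]
tool_rot: [0.0, 0.607, 0.795, 0.0]
contact_force: [-0.3, 0.2, -2.6]
gripper_width: 0.124
grasp_force: 59.3
```

```bash
python3 to.py
```

```text
t 10.75 pos [0.5034 0.2072 0.1016] yaw 105.29 zaxis [ 2.e-04  1.e-04 -1.e+00] F [-0.32  0.19 -2.57] w 0.12429108582797435 g 59.28513586521149
```

Request:
play_rows:
  commands:
    - [0, 0, 0.3, 0, 0, 0]
    - [0, 0, 0, 0, 0, 0]
    - [0, 0, 0, 0, 0, 0]

```text
time: 11.0
tool_pos: [0.5035, 0.2073, 0.1014]
tool_rot: [0.0, 0.607, 0.795, 0.0]
contact_force: [-1.4, 0.8, -1.2]
gripper_width: 0.13
grasp_force: 59.5
```

Request:
play_rows:
  commands:
    - [0, 0, 0.3, 0, 0, 0]
    - [0, 0, 0, 0, 0, 0]
    - [0, 0, 0, 0, 0, 0]
    - [0, 0, 0, 0, 0, 0]

```text
time: 11.33
tool_pos: [0.5035, 0.2073, 0.1012]
tool_rot: [0.0, 0.607, 0.795, 0.0]
contact_force: [-0.4, 2.0, 0.7]
gripper_width: 0.128
grasp_force: 59.7
```

```bash
python3 to.py; python3 -c "
from h import *;print(manip.state()['ft_torque'])"
```

```text
t 11.3333 pos [0.5035 0.2073 0.1012] yaw 105.3 zaxis [ 6.e-04  3.e-04 -1.e+00] F [-0.44  1.96  0.67] w 0.12825306174178777 g 59.72710311412811
[ 0.00562115  0.21251111 -0.07669811]
```

Request:
play_rows:
  commands:
    - [0.5, 0, 0, 0, 0, 0]
    - [0, 0, 0, 0, 0, 0]
    - [0, 0, 0, 0, 0, 0]

```text
time: 11.58
tool_pos: [0.5033, 0.2078, 0.1009]
tool_rot: [-0.0, 0.607, 0.795, 0.0]
contact_force: [-0.4, 1.8, 1.0]
gripper_width: 0.122
grasp_force: 59.7
```

Request:
play_rows:
  commands:
    - [0.5, 0, 0, 0, 0, 0]
    - [0, 0, 0, 0, 0, 0]
    - [0, 0, 0, 0, 0, 0]

```text
time: 11.83
tool_pos: [0.5029, 0.2083, 0.1007]
tool_rot: [-0.0, 0.607, 0.795, 0.0]
contact_force: [-0.0, 1.4, -0.3]
gripper_width: 0.128
grasp_force: 59.5
```

Request:
play_rows:
  commands:
    - [0.5, 0, 0, 0, 0, 0]
    - [0, 0, 0, 0, 0, 0]
    - [0, 0, 0, 0, 0, 0]
    - [0, 0, 0, 0, 0, 0]

```text
time: 12.17
tool_pos: [0.5027, 0.2086, 0.1006]
tool_rot: [-0.0, 0.607, 0.795, -0.0]
contact_force: [-0.8, 1.9, -2.0]
gripper_width: 0.133
grasp_force: 59.4
```

```bash
python3 to.py; python3 -c "
from h import *;print(manip.state()['ft_torque'])"
```

```text
t 12.1667 pos [0.5027 0.2086 0.1006] yaw 105.29 zaxis [-4.e-04  1.e-04 -1.e+00] F [-0.75  1.87 -2.01] w 0.13273069759752054 g 59.38171684741974
[ 0.21252741  0.1287808  -0.03117703]
```

Request:
play_rows:
  commands:
    - [0.5, 0, 0, 0, 0, 0]
    - [0, 0, 0, 0, 0, 0]
    - [0, 0, 0, 0, 0, 0]

```text
time: 12.42
tool_pos: [0.5025, 0.209, 0.1004]
tool_rot: [-0.0, 0.607, 0.795, -0.0]
contact_force: [-0.2, 1.5, -3.9]
gripper_width: 0.126
grasp_force: 59.2
```

Request:
play_rows:
  commands:
    - [0, 0, 0.4, 0, 0, 0]
    - [0, 0, 0, 0, 0, 0]
    - [0, 0, 0, 0, 0, 0]

```text
time: 12.67
tool_pos: [0.5027, 0.2091, 0.1003]
tool_rot: [-0.0, 0.607, 0.795, -0.0]
contact_force: [-1.5, 0.8, -2.4]
gripper_width: 0.127
grasp_force: 59.3
```

Request:
play_rows:
  commands:
    - [0, 0, 0.4, 0, 0, 0]
    - [0, 0, 0, 0, 0, 0]
    - [0, 0, 0, 0, 0, 0]
    - [0, 0, 0, 0, 0, 0]

```text
time: 13.0
tool_pos: [0.5028, 0.2092, 0.1001]
tool_rot: [-0.0, 0.607, 0.795, 0.0]
contact_force: [-1.1, 1.1, -0.2]
gripper_width: 0.126
grasp_force: 59.4
```

```bash
python3 to.py; python3 -c "
from h import *;print(manip.state()['ft_torque'])"
```

```text
t 13.0 pos [0.5028 0.2092 0.1001] yaw 105.3 zaxis [-0.e+00  2.e-04 -1.e+00] F [-1.12  1.15 -0.24] w 0.126332812207735 g 59.412081241607666
[ 0.24587437  0.27963963 -0.05922093]
```

Request:
play_rows:
  commands:
    - [0.5, -0.4, 0, 0, 0, 0]
    - [0, 0, 0, 0, 0, 0]
    - [0, 0, 0, 0, 0, 0]

```text
time: 13.25
tool_pos: [0.5025, 0.2095, 0.1001]
tool_rot: [0.0, 0.607, 0.795, 0.0]
contact_force: [0.8, 0.8, -1.9]
gripper_width: 0.128
grasp_force: 59.2
```

Request:
play_rows:
  commands:
    - [0.3, -0.3, 0, 0, 0, 0]
    - [0, 0, 0, 0, 0, 0]
    - [0, 0, 0, 0, 0, 0]

```text
time: 13.5
tool_pos: [0.5022, 0.2096, 0.1001]
tool_rot: [0.0, 0.607, 0.795, 0.0]
contact_force: [1.5, 0.3, -3.9]
gripper_width: 0.125
grasp_force: 59.2
```

Request:
play_rows:
  commands:
    - [0, 0, 0.4, 0, 0, 0]
    - [0, 0, 0, 0, 0, 0]
    - [0, 0, 0, 0, 0, 0]
    - [0, 0, 0, 0, 0, 0]

```text
time: 13.83
tool_pos: [0.5022, 0.2097, 0.0998]
tool_rot: [0.0, 0.607, 0.795, 0.0]
contact_force: [1.9, 0.5, -2.3]
gripper_width: 0.129
grasp_force: 59.3
```

```bash
python3 to.py; python3 -c "
from h import *;print(manip.state()['ft_torque'])"
```

```text
t 13.8333 pos [0.5022 0.2097 0.0998] yaw 105.29 zaxis [ 8.e-04  2.e-04 -1.e+00] F [ 1.91  0.46 -2.31] w 0.12872077591801126 g 59.33141648769379
[ 0.18246305 -0.31332079 -0.02845924]
```

Request:
play_rows:
  commands:
    - [0.2, 0.4, 0, 0, 0, 0]
    - [0, 0, 0, 0, 0, 0]
    - [0, 0, 0, 0, 0, 0]

```text
time: 14.08
tool_pos: [0.5023, 0.21, 0.0997]
tool_rot: [0.0, 0.607, 0.795, 0.0]
contact_force: [1.2, 0.2, -1.8]
gripper_width: 0.132
grasp_force: 59.4
```

Request:
play_rows:
  commands:
    - [0, 0, 0.4, 0, 0, 0]
    - [0, 0, 0, 0, 0, 0]
    - [0, 0, 0, 0, 0, 0]

```text
time: 14.33
tool_pos: [0.5024, 0.21, 0.0996]
tool_rot: [0.0, 0.607, 0.795, 0.0]
contact_force: [0.0, -0.5, 0.2]
gripper_width: 0.129
grasp_force: 59.7
```

Request:
play_rows:
  commands:
    - [0, 0, 0.3, 0, 0, 0]
    - [0, 0, 0, 0, 0, 0]
    - [0, 0, 0, 0, 0, 0]
    - [0, 0, 0, 0, 0, 0]

```text
time: 14.67
tool_pos: [0.5024, 0.2101, 0.0995]
tool_rot: [0.0, 0.607, 0.795, 0.0]
contact_force: [-1.3, 1.0, 4.9]
gripper_width: 0.124
grasp_force: 60.3
```

```bash
python3 to.py; python3 -c "
from h import *;print(manip.state()['ft_torque'])"
```

```text
t 14.6667 pos [0.5024 0.2101 0.0995] yaw 105.29 zaxis [ 4.e-04  1.e-04 -1.e+00] F [-1.33  1.05  4.93] w 0.12423605813974953 g 60.31217873096466
[-0.07915729  0.22861914 -0.14178063]
```

Request:
play_rows:
  commands:
    - [0, 0, -0.5, 0, 0, 0]
    - [0, 0, 0, 0, 0, 0]
    - [0, 0, 0, 0, 0, 0]

```text
time: 14.92
tool_pos: [0.5024, 0.2101, 0.0995]
tool_rot: [0.0, 0.607, 0.795, 0.0]
contact_force: [-0.0, 0.4, 3.2]
gripper_width: 0.128
grasp_force: 60.0
```

Request:
play_rows:
  commands:
    - [0, 0, 0, 0, 0, 0]
    - [0, 0, 0, 0, 0, 0]
    - [0, 0, 0, 0, 0, 0]
    - [0, 0, 0, 0, 0, 0]
    - [0, 0, 0, 0, 0, 0]
  hand: 40

```text
time: 15.33
tool_pos: [0.502, 0.2099, 0.099]
tool_rot: [-0.0, 0.607, 0.795, -0.0]
contact_force: [-0.9, -0.6, -0.3]
gripper_width: 0.473
grasp_force: 0.0
```

Request:
play_rows:
  commands:
    - [0, 0, -5, 0, 0, 0]
    - [0, 0, -20, 0, 0, 0]
    - [0, 0, -35, 0, 0, 0]
    - [0, 0, -35, 0, 0, 0]
    - [0, 0, -35, 0, 0, 0]

```text
time: 15.75
tool_pos: [0.5017, 0.2099, 0.2308]
tool_rot: [-0.0, 0.607, 0.795, -0.0]
contact_force: [0.9, 0.5, 0.9]
gripper_width: 0.465
grasp_force: 0.0
```

Request:
play_rows:
  commands:
    - [-40, 0, 0, 0, 0, 0]
    - [-40, 0, 0, 0, 0, 0]
    - [-40, 0, 0, 0, 0, 0]
    - [-40, 0, 0, 0, 0, 0]
    - [-40, 0, 0, 0, 0, 0]
  hand: 0

```text
time: 16.17
tool_pos: [0.5552, 0.0154, 0.2302]
tool_rot: [0.0, 0.607, 0.795, 0.0]
contact_force: [1.5, -0.3, -0.3]
gripper_width: -0.003
grasp_force: 0.0
```

```bash
python3 to.py; python3 - <<'E'
from h import *
F=imaging.grab_frame('top');np.save('top3.npy',F,allow_pickle=True);G=imaging.grab_frame('scene');np.save('scene3.npy',G,allow_pickle=True)
i=F['image'][:,:,::-1];j=G['image'][:,:,::-1]
a=cv2.resize(i[170:280,160:270],None,fx=3.6,fy=3.6,interpolation=cv2.INTER_CUBIC)
b=cv2.resize(j[170:280,280:390],None,fx=3.6,fy=3.6,interpolation=cv2.INTER_CUBIC)
cv2.imwrite('pics/g3.png',np.hstack([a,b]))
E
```

```text
t 16.1667 pos [0.5552 0.0154 0.2302] yaw 105.33 zaxis [ 1.2e-03 -1.0e-04 -1.0e+00] F [ 1.47 -0.27 -0.29] w -0.002541427739580828 g 0.0
```

View pics/g3.png

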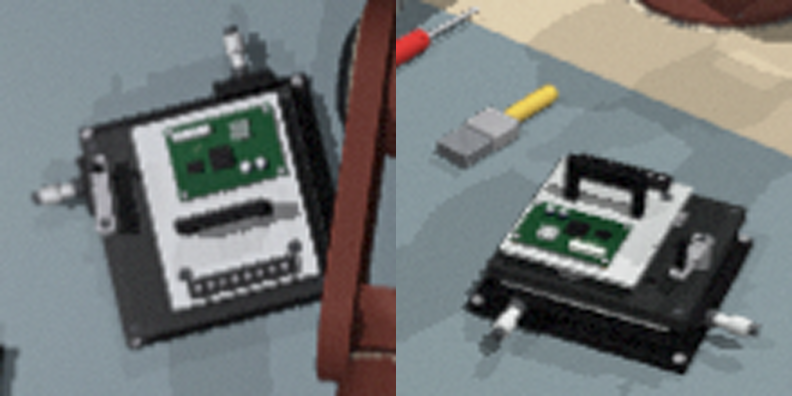

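```bash
python3 to.py 0.5311 0.3475 0.125 105.3; python3 - <<'E'
from h import *
F=np.load('top3.npy',allow_pickle=True).item();G=np.load('scene3.npy',allow_pickle=True).item()
for f in(F,G): print(proj(f,[[.4974,.3041,.0745],[.5398,.3157,.0745],[.5398,.3157,.102]]).round(1).tolist())
i=F['image'][:,:,::-1];j=G['image'][:,:,::-1]
for f,(x0,y0) in((F,(172,205)),(G,(345,220))):
    pass
a=cv2.resize(i[200:250,165:215],None,fx=8,fy=8,interpolation=cv2.INTER_CUBIC)
b=cv2.resize(j[225:275,335:385],None,fx=8,fy=8,interpolation=cv2.INTER_CUBIC)
for im,f,(x0,y0) in((a,F,(165,200)),(b,G,(335,225))):
    for X,c in(([.4974,.3041,.0745],(0,0,255)),([.5398,.3157,.0745],(0,255,0)),([.5398,.3157,.102],(255,0,0))):
        p=(proj(f,X)[0]-[x0,y0]+.5)*8; cv2.circle(im,tuple(int(v) for v in p),5,c,1)
cv2.imwrite('pics/g4.png',np.hstack([a,b]))
E
```

```text
t 16.2667 pos [0.556  0.0123 0.23  ] yaw 104.93 zaxis [ 0.001  -0.0018 -1.    ] F [-0.18 -0.27  0.43] w -0.002752969825275406 g 0.0
tool shift mm [330.5  62.3 104.4]
turn z -0.36924093245548306
[[188.8, 231.7], [185.4, 216.8], [182.9, 216.1]]
[[365.4, 236.5], [360.7, 244.8], [361.3, 237.4]]
```

View pics/g4.png

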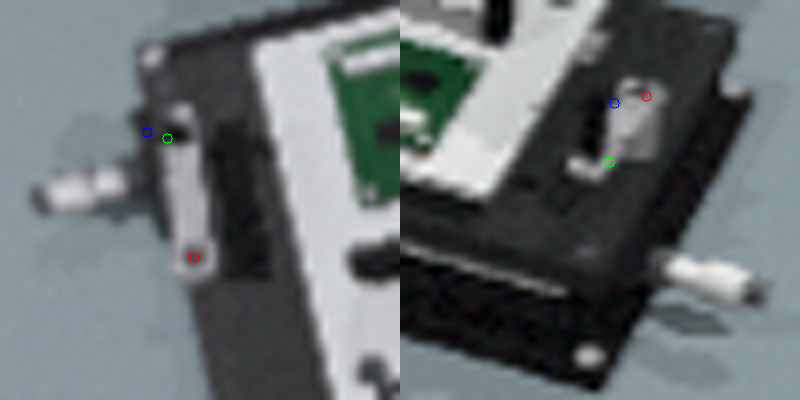

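Request:
play_rows:
  commands:
    - [36.7, 6.9, 0, 0, 0, -0.37]
    - [36.7, 6.9, 0, 0, 0, 0]
    - [36.7, 6.9, 0, 0, 0, 0]
    - [36.7, 6.9, 0, 0, 0, 0]
    - [36.7, 6.9, 0, 0, 0, 0]

```text
time: 16.68
tool_pos: [0.5382, 0.2053, 0.2299]
tool_rot: [0.0, 0.604, 0.797, 0.0]
contact_force: [0.4, 0.5, -0.3]
gripper_width: -0.003
grasp_force: 0.0
```

Request:
play_rows:
  commands:
    - [36.7, 6.9, 0, 0, 0, 0]
    - [36.7, 6.9, 0, 0, 0, 0]
    - [36.7, 6.9, 0, 0, 0, 0]
    - [36.7, 6.9, 0, 0, 0, 0]
    - [0, 0, 0, 0, 0, 0]

```text
time: 17.1
tool_pos: [0.5237, 0.3581, 0.2296]
tool_rot: [-0.001, 0.602, 0.799, 0.001]
contact_force: [0.8, -0.4, -0.2]
gripper_width: 0.0
grasp_force: 0.0
```

Request:
play_rows:
  commands:
    - [0, 0, 15, 0, 0, 0]
    - [0, 0, 30, 0, 0, 0]
    - [0, 0, 30, 0, 0, 0]
    - [0, 0, 25, 0, 0, 0]
    - [0, 0, 10, 0, 0, 0]

```text
time: 17.52
tool_pos: [0.5229, 0.3496, 0.1135]
tool_rot: [-0.002, 0.605, 0.797, -0.004]
contact_force: [-0.6, -1.0, -0.1]
gripper_width: 0.002
grasp_force: 0.0
```

Request:
play_rows:
  commands:
    - [0, 0, 0, 0, 0, 0]
    - [0, 0, 0, 0, 0, 0]
    - [0, 0, 0, 0, 0, 0]
    - [0, 0, 0, 0, 0, 0]
    - [0, 0, 0, 0, 0, 0]

```text
time: 17.93
tool_pos: [0.527, 0.3524, 0.1217]
tool_rot: [0.001, 0.604, 0.797, 0.002]
contact_force: [0.4, 0.7, 0.7]
gripper_width: -0.001
grasp_force: 0.0
```

```bash
python3 to.py 0.5346 0.3345 0.099 105.3
```

```text
t 17.9333 pos [0.527  0.3524 0.1217] yaw 105.66 zaxis [ 0.0032  0.0016 -1.    ] F [0.38 0.75 0.72] w -0.001434691703707978 g 0.0
tool shift mm [-19.3   2.4  22.7]
turn z 0.3574699286980234
```

Request:
play_rows:
  commands:
    - [0, 2.4, 8, 0, 0, 0.36]
    - [0, 0, 9, 0, 0, 0]
    - [0, 0, 5, 0, 0, 0]
    - [0, 0, 0, 0, 0, 0]
    - [0, 0, 0, 0, 0, 0]

```text
time: 18.35
tool_pos: [0.5275, 0.3522, 0.0961]
tool_rot: [-0.0, 0.607, 0.795, -0.001]
contact_force: [-0.4, 0.5, 0.5]
gripper_width: 0.001
grasp_force: 0.0
```

Request:
play_rows:
  commands:
    - [0, 0, 0, 0, 0, 0]
    - [0, 0, 0, 0, 0, 0]
    - [0, 0, 0, 0, 0, 0]
    - [0, 0, 0, 0, 0, 0]
    - [0, 0, 0, 0, 0, 0]

```text
time: 18.77
tool_pos: [0.5283, 0.3526, 0.0977]
tool_rot: [0.0, 0.607, 0.795, 0.0]
contact_force: [-0.4, -0.5, -0.5]
gripper_width: 0.001
grasp_force: 0.0
```

```bash
python3 to.py 0.5346 0.3345 0.099 105.3
```

```text
t 18.7667 pos [0.5283 0.3526 0.0977] yaw 105.31 zaxis [ 4.e-04  2.e-04 -1.e+00] F [-0.4  -0.51 -0.5 ] w 0.0012346218818318822 g 0.0
tool shift mm [-19.1   1.3  -1.3]
turn z 0.006394278423570654
```

Request:
play_rows:
  commands:
    - [-5, 1.3, -1.3, 0, 0, 0]
    - [-5, 0, 0, 0, 0, 0]
    - [-5, 0, 0, 0, 0, 0]
    - [-4, 0, 0, 0, 0, 0]
    - [0, 0, 0, 0, 0, 0]

```text
time: 19.18
tool_pos: [0.5347, 0.3335, 0.0987]
tool_rot: [0.0, 0.607, 0.795, -0.0]
contact_force: [-0.5, -0.3, -1.1]
gripper_width: 0.001
grasp_force: 0.0
```

Request:
play_rows:
  commands:
    - [-5.5, 1.7, 0, 0, 0, 7]
    - [-5.5, 1.7, 0, 0, 0, 7]
    - [-5.5, 1.7, 0, 0, 0, 7]
    - [-5.5, 1.7, 0, 0, 0, 7]
    - [-5.5, 1.7, 0, 0, 0, 7]

```text
time: 19.6
tool_pos: [0.5442, 0.3077, 0.0991]
tool_rot: [0.0, 0.819, 0.573, 0.001]
contact_force: [1.6, 1.3, -1.1]
gripper_width: -0.003
grasp_force: 0.8
```

Request:
play_rows:
  commands:
    - [-5.5, 1.7, 0, 0, 0, 7]
    - [-5.5, 1.7, 0, 0, 0, 7]
    - [-5.5, 1.7, 0, 0, 0, 7]
    - [0, 0, 0, 0, 0, 0]
    - [0, 0, 0, 0, 0, 0]

```text
time: 20.02
tool_pos: [0.5405, 0.2906, 0.0987]
tool_rot: [-0.0, 0.908, 0.418, -0.0]
contact_force: [0.5, -0.4, 0.6]
gripper_width: 0.0
grasp_force: 0.0
```

```bash
python3 to.py; python3 - <<'E'
from h import *
i=imaging.grab_frame('top')['image'][:,:,::-1];j=imaging.grab_frame('scene')['image'][:,:,::-1]
a=cv2.resize(i[170:280,160:270],None,fx=3.6,fy=3.6,interpolation=cv2.INTER_CUBIC)
b=cv2.resize(j[205:275,310:380],None,fx=396/70,fy=396/70,interpolation=cv2.INTER_CUBIC)
cv2.imwrite('pics/g5.png',np.hstack([a,b]))
E
```

```text
t 20.0167 pos [0.5405 0.2906 0.0987] yaw 49.45 zaxis [-3.e-04  1.e-04 -1.e+00] F [ 0.47 -0.38  0.64] w 4.751163310046482e-05 g 0.0
```

View pics/g5.png

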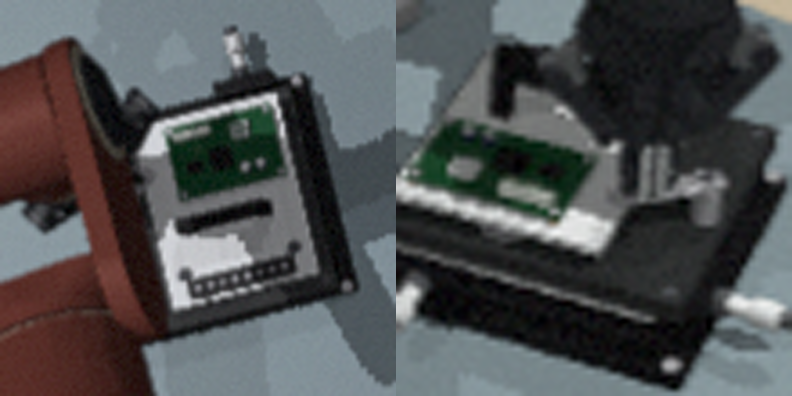

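Request:
play_rows:
  commands:
    - [-5.5, 1.7, 0, 0, 0, 7]
    - [-5.5, 1.7, 0, 0, 0, 7]
    - [-5.5, 1.7, 0, 0, 0, 7]
    - [0, 0, 0, 0, 0, 0]
    - [0, 0, 0, 0, 0, 0]

```text
time: 20.53
tool_pos: [0.5317, 0.2761, 0.0986]
tool_rot: [-0.0, 0.969, 0.247, -0.0]
contact_force: [-0.1, -0.2, 0.5]
gripper_width: 0.001
grasp_force: 0.0
```

Request:
play_rows:
  commands:
    - [-2.8, 0.8, 0, 0, 0, 3.5]
    - [0, 0, 0, 0, 0, 0]
    - [0, 0, 0, 0, 0, 0]

```text
time: 20.78
tool_pos: [0.5297, 0.2742, 0.0987]
tool_rot: [-0.0, 0.976, 0.217, -0.0]
contact_force: [-0.7, -0.2, -0.8]
gripper_width: -0.001
grasp_force: 0.0
```

Request:
play_rows:
  commands:
    - [-2.8, 0.8, 0, 0, 0, 3.5]
    - [0, 0, 0, 0, 0, 0]
    - [0, 0, 0, 0, 0, 0]

```text
time: 21.03
tool_pos: [0.5275, 0.2722, 0.0987]
tool_rot: [-0.0, 0.982, 0.186, -0.0]
contact_force: [1.3, -0.3, 0.1]
gripper_width: 0.002
grasp_force: 0.0
```

```bash
python3 to.py
```

```text
t 21.0333 pos [0.5275 0.2722 0.0987] yaw 21.48 zaxis [-4.e-04  1.e-04 -1.e+00] F [ 1.26 -0.34  0.12] w 0.0018706032607748021 g 0.014466620050370693
```

Request:
play_rows:
  commands:
    - [-2.8, 0.8, 0, 0, 0, 3.5]
    - [0, 0, 0, 0, 0, 0]
    - [0, 0, 0, 0, 0, 0]

```text
time: 21.28
tool_pos: [0.5252, 0.2703, 0.0987]
tool_rot: [-0.0, 0.988, 0.156, -0.0]
contact_force: [-0.1, 0.8, -0.4]
gripper_width: -0.0
grasp_force: 0.0
```

Request:
play_rows:
  commands:
    - [-1, 0.3, 0, 0, 0, 2]
    - [0, 0, 0, 0, 0, 0]
    - [0, 0, 0, 0, 0, 0]

```text
time: 21.53
tool_pos: [0.5245, 0.2697, 0.0987]
tool_rot: [0.0, 0.99, 0.139, 0.0]
contact_force: [1.2, 0.0, -0.3]
gripper_width: 0.0
grasp_force: 0.3
```

Request:
play_rows:
  commands:
    - [-1, 0, 0, 0, 0, 0]
    - [0, 0, 0, 0, 0, 0]
    - [0, 0, 0, 0, 0, 0]

```text
time: 21.78
tool_pos: [0.5235, 0.2693, 0.0988]
tool_rot: [0.0, 0.99, 0.138, 0.0]
contact_force: [0.3, -0.1, -0.8]
gripper_width: -0.0
grasp_force: 0.4
```

```bash
python3 to.py
```

```text
t 21.7833 pos [0.5235 0.2693 0.0988] yaw 15.84 zaxis [ 1.e-04 -0.e+00 -1.e+00] F [ 0.31 -0.08 -0.79] w -0.00036923639389217636 g 0.40313207544386387
```

Request:
play_rows:
  commands:
    - [-1, 0, 0, 0, 0, 0]
    - [0, 0, 0, 0, 0, 0]
    - [0, 0, 0, 0, 0, 0]

```text
time: 22.03
tool_pos: [0.5229, 0.2692, 0.0989]
tool_rot: [-0.0, 0.99, 0.138, 0.001]
contact_force: [3.7, 0.3, -2.2]
gripper_width: 0.003
grasp_force: 1.7
```

Request:
play_rows:
  commands:
    - [-0.7, 0, 0, 0, 0, 0]
    - [0, 0, 0, 0, 0, 0]
    - [0, 0, 0, 0, 0, 0]

```text
time: 22.28
tool_pos: [0.5227, 0.2691, 0.0989]
tool_rot: [-0.0, 0.99, 0.138, 0.001]
contact_force: [5.9, 0.8, -2.7]
gripper_width: 0.001
grasp_force: 2.9
```

Request:
play_rows:
  commands:
    - [-0.7, 0, 0, 0, 0, 0]
    - [0, 0, 0, 0, 0, 0]
    - [0, 0, 0, 0, 0, 0]

```text
time: 22.53
tool_pos: [0.5226, 0.2691, 0.099]
tool_rot: [-0.0, 0.99, 0.138, 0.002]
contact_force: [7.7, 1.5, -4.4]
gripper_width: -0.002
grasp_force: 3.9
```

```bash
python3 to.py
```

```text
t 22.5333 pos [0.5226 0.2691 0.099 ] yaw 15.81 zaxis [ 0.0042  0.0014 -1.    ] F [ 7.68  1.52 -4.39] w -0.0021932247112639415 g 3.8885293900966644
```

Firm against the stop at the expected place. Back off, rise and look.

Request:
play_rows:
  commands:
    - [2, 0, 0, 0, 0, 0]
    - [8, 0, 0, 0, 0, 0]
    - [0, 0, -10, 0, 0, 0]
    - [0, 0, -35, 0, 0, 0]
    - [0, 0, -40, 0, 0, 0]

```text
time: 22.95
tool_pos: [0.5283, 0.2707, 0.1815]
tool_rot: [0.001, 0.99, 0.137, -0.004]
contact_force: [0.6, -0.8, -0.2]
gripper_width: -0.002
grasp_force: 0.0
```

Request:
play_rows:
  commands:
    - [0, 0, -40, 0, 0, 0]
    - [0, 40, 0, 0, 0, 0]
    - [0, 40, 0, 0, 0, 0]
    - [0, 40, 0, 0, 0, 0]
    - [0, 40, 0, 0, 0, 0]

```text
time: 23.37
tool_pos: [0.5743, 0.1163, 0.2252]
tool_rot: [-0.0, 0.99, 0.138, 0.0]
contact_force: [0.8, -0.0, -0.2]
gripper_width: -0.002
grasp_force: 0.0
```

Request:
play_rows:
  commands:
    - [0, 40, 0, 0, 0, 0]
    - [0, 40, 0, 0, 0, 0]
    - [0, 0, 0, 0, 0, 0]
    - [0, 0, 0, 0, 0, 0]
    - [0, 0, 0, 0, 0, 0]

```text
time: 23.78
tool_pos: [0.5959, 0.0408, 0.2241]
tool_rot: [-0.0, 0.991, 0.137, -0.0]
contact_force: [0.3, 1.7, 0.2]
gripper_width: -0.005
grasp_force: 0.0
```

```bash
python3 to.py; python3 - <<'E'
from h import *
i=imaging.grab_frame('top')['image'][:,:,::-1];j=imaging.grab_frame('scene')['image'][:,:,::-1]
a=cv2.resize(i[175:275,165:265],None,fx=4,fy=4,interpolation=cv2.INTER_CUBIC)
b=cv2.resize(j[200:280,300:380],None,fx=5,fy=5,interpolation=cv2.INTER_CUBIC)
cv2.imwrite('pics/g6.png',np.hstack([a,b]))
E
```

```text
t 23.7833 pos [0.5959 0.0408 0.2241] yaw 15.78 zaxis [-5.e-04  7.e-04 -1.e+00] F [0.31 1.66 0.16] w -0.004828083278458311 g 0.0
```

View pics/g6.png

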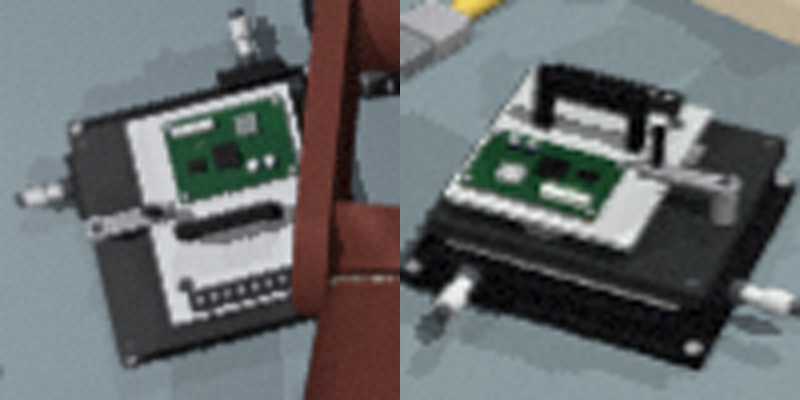

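The picture shows the keeper along -y over the plate edge (left half, about (95,225) to (185,210)), with the carrier flat on the table and the gripper clear.

```bash
python3 -c "
from plant import manip;print(manip.job_done())"
```

```text
the job is handed in; nothing more can be done
None
```

The job is handed in, with no verdict returned: the carrier went down to the predicted seated height, the keeper was swung against its stop over the plate's edge, the arm stands clear, and I saw no bystander contact, though I did not re-measure their positions.

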